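# Make up a bangle kit and a ring kit at the wood-ring maker's bench

### The job

Make up two kits from the stock on the black mat: put the wooden bangle, the large wire spool and the glue bottle in the oblong wooden tray, and the small wooden ring and the stepped steel mandrel in the round steel dish. Set each piece down upright, standing flat on the floor of its tray and clear of the other pieces' tops and of the rims; do not drop any. Leave the small wire spool and the flat tin where they stand.

Things in the scene. Friction and masses are not known exactly. Their poses are not given: they have to be found in the camera images.
- oblong_tray: Fixed oblong open tray of pale wood, 240 x 140 mm outside, 17 mm high, walls and floor 5 mm thick, so the inside is 230 x 130 mm with its floor 5 mm above the bench. Origin: centre of its underside, at bench level. Its x axis runs along its length, y across it, z up. It lies to one side of the black mat, roughly lengthwise away from the robot.
- round_dish: Fixed round steel dish, 140 mm across outside at the foot and 144 mm at the rim, 17 mm high, wall 4 mm, inside 132 mm across at the floor, which is 5 mm above the bench. Origin: centre of its underside, at bench level, z up. It lies on the other side of the black mat.
- bangle_center (a point): Brown wooden bangle blank: a wide open hoop lying flat, 60 mm outside diameter, 49 mm inside, 18 mm high. Point: its centre, 9 mm above its underside; z up. All the loose pieces stand on the black mat (bench level) with at least 90 mm between the centres of any two; besides the listed ones, a cork sanding block (46 x 30 x 22 mm high) and a small grey spring clamp (55 x 30 x 13 mm high) lie among them.
- ring_blank_center (a point): Brown wooden finger-ring blank: a small thick-walled ring lying flat, 32 mm outside diameter, 21 mm inside, 14 mm high. Point: its centre, 7 mm above its underside; z up.
- large_spool_center (a point): Large wire spool standing on end: white plastic flanges of 48 mm diameter and 5 mm thickness, copper wire 35 mm across between them, 30 mm high overall. Point: its centre, 15 mm above its underside; z up.
- glue_bottle_center (a point): Small white glue bottle, standing: body 32 mm diameter and 40 mm high, with an grey pointed nozzle (25 mm wide at its foot) on top, 58 mm high overall. Point: on its axis, 29 mm above its underside; z up.
- mandrel_center (a point): Stepped steel ring mandrel, standing on its foot: foot 38 mm diameter and 8 mm high, then steps of 26 mm (up to 24 mm height), 22 mm (up to 40 mm) and 18 mm diameter (up to the top at 56 mm). Point: on its axis, 28 mm above its underside; z up.
- small_spool_center (a point): Small wire spool standing on end, like the large one but only 26 mm in diameter and 18 mm high; not wanted in a kit. Point: its centre, 9 mm above its underside; z up.
- tin_center (a point): Flat round closed aluminium tin, 56 mm diameter, 20 mm high; not wanted in a kit. Point: its centre, 10 mm above its underside; z up.
Not all that is in view belongs to the job. What is shaped like the part that bears bangle_center but red or turquoise is not meant.

How it is judged (in metres and radians):
At the end, for the whole second after the job is handed in: Bangle, large spool and bottle stand flat on the oblong tray's floor, ring and mandrel on the round dish's floor: inside the walls, height within 4 mm, upright within 0.12 rad, at rest (0.02 m/s, 0.2 rad/s). Small spool and tin within 15 mm of their start, upright within 0.12 rad (x of bangle_center in the frame of oblong_tray between -0.088 and 0.088 m and y of bangle_center in the frame of oblong_tray between -0.038 and 0.038 m and x of large_spool_center in the frame of oblong_tray between -0.094 and 0.094 m and y of large_spool_center in the frame of oblong_tray between -0.044 and 0.044 m and x of glue_bottle_center in the frame of oblong_tray between -0.102 and 0.102 m and y of glue_bottle_center in the frame of oblong_tray between -0.052 and 0.052 m and horizontal distance between ring_blank_center and round_dish below 0.053 m and horizontal distance between mandrel_center and round_dish below 0.05 m and z of bangle_center in the frame of oblong_tray between 0.01 and 0.018 m and angle between each of bangle_center, ring_blank_center, large_spool_center, mandrel_center, glue_bottle_center, small_spool_center, tin_center's own z axis and vertical below 0.12 rad and linear speed of each of bangle, ring_blank, large_spool, mandrel, glue_bottle below 0.02 m/s and angular speed of each of bangle, ring_blank, large_spool, mandrel, glue_bottle below 0.2 rad/s and z of ring_blank_center in the frame of round_dish between 0.008 and 0.016 m and z of large_spool_center in the frame of oblong_tray between 0.016 and 0.024 m and z of mandrel_center in the frame of round_dish between 0.029 and 0.037 m and z of glue_bottle_center in the frame of oblong_tray between 0.03 and 0.038 m and distance of each of small_spool_center, tin_center from where it was at the start of the episode below 0.015 m); the robot touches nothing.
It fails at once if the small spool or the tin is shifted by more than 15 mm or tipped (distance of any of small_spool_center, tin_center from where it was at the start of the episode above 0.015 m or angle between any of small_spool_center, tin_center's own z axis and vertical above 0.3 rad).
It fails at once if a kit piece is dropped (falls free by more than about 3 cm: moves faster than 0.8 m/s untouched by the fingers) ((linear speed of bangle above 0.8 m/s and contact force between the fingers and bangle below 0.01 N) or (linear speed of ring_blank above 0.8 m/s and contact force between the fingers and ring_blank below 0.01 N) or (linear speed of large_spool above 0.8 m/s and contact force between the fingers and large_spool below 0.01 N) or (linear speed of mandrel above 0.8 m/s and contact force between the fingers and mandrel below 0.01 N) or (linear speed of glue_bottle above 0.8 m/s and contact force between the fingers and glue_bottle below 0.01 N)).
It also fails if it takes over 104 s, if anything falls off the work surface, if the arm or the gripper's body presses on something with over 40 N, if the wrist force passes 120 N, or if a joint passes its speed limit or range.

### The arm

A 6-joint arm with a two-finger parallel gripper is mounted at the origin on the work surface. World frame = base frame: x ahead of the robot, y to its left, z up, the work surface at z = 0. Lengths are in m, angles in degrees, forces in N, time in s.
With the tool pointing down it reaches from about 0.35 to 0.875 m from the base axis. Payload 4.2 kg.
Tool frame: the origin (TCP) lies midway between the tips of the shut fingers; the grasp point (between the pads) lies 19 mm behind it (arm.grip_depth is the distance from the TCP to the grasp point, in m); z points along the fingers, y is the direction in which the jaws open and shut (so a half turn about z gives the same grasp; the last joint's range is limited). The gripper opens to 87 mm and grips with 3 to 60 N. Pads are 19 mm wide; open, the fingers measure 117 mm over their backs; the gripper's body (75 mm by 190 mm) begins 51 mm behind the grasp point.
Start: joints at [-56.115, 22.042, 0.453, 0, -68.411, -14.817], TCP at [0.204, -0.591, 0.223] pointing down, gripper open.
Joint ranges: [-179.83, 179.83], [-69.29, 118.12], [-61.27, 80.66], [-181.25, 117.63], [-171.15, -9.14], [-177.46, 177.46]. Speed limits (degrees/s): [159.86, 159.86, 180, 180, 180, 180].

### API

Orientations are given as a 3x3 rotation matrix whose columns are the frame's x, y, z axes.
In Python, from station import monitor, cams, order, arm gives the robot as it stands.
- The arm moves only by the tool drive_tool, never from a script. Its argument "motion" is a list of rows, each an object of numbers: "x", "y", "z": the shift along the tool's x, y, z in units of 30 mm (1.0 is 30 mm); "spin": the turn about the tool's z in units of 5 degrees (1.0 is 5 degrees). A call has 1 to 10 rows; each row is the pose to reach, as a shift and turn from the pose measured when the call began, along the tool's axes at that moment; what a row does not reach only later rows make up. A row lasts 1/12 s, in which the tool goes at most 41.7 mm and 7.16 degrees, less where a joint would pass 70% of its speed; a pose out of reach is approached as far as the arm can. A call with a gripper value outside its range is refused whole. "fingers" is the finger opening in mm, from 0 to 87, set as the call begins (left out, the last holds). The fingers move at their own pace and stop on an object; "newtons" is the grip in N (left out, the last holds). Time passes only in rows, so rows that repeat a pose let the fingers close. It gives the time, the measured TCP pose, the force and the opening at its end, in the units of the state.
- monitor.get_state(): the state, without advancing time (a new reading comes with each control period).
- cams.snapshot(name): name is "scene" or "top" or "wrist"; returns the picture (384x512x3 uint8, red, green, blue); there is no depth.
- cams.camera_model(name): a dict with "vertical_fov" (degrees; the focal length in pixels is half the picture's height over the tangent of half this angle, whatever the lens; pixels are square), "cx", "cy" (the principal point, pixels), "distortion" ([k1, k2, p1, p2, k3] as OpenCV has them; the pictures are not rectified), "rvec" (rotation vector, rad) and "tvec" (3), from world to camera coordinates, as OpenCV has them; the wrist camera has in their place "hand_eye" (4x4, takes a point from camera to tool coordinates, whose origin is the TCP and whose axes are the flange's). Camera axes: x right, y down, z forward; pixel columns grow to the right and rows downward; lengths in m; the calibration is good to about 2 mm. A picture is of the moment at which its call begins: read the wrist's pose just before it. camera_model takes no time and is no camera call.
- order.sign_off(): hands the job in, once; it reports no verdict.
The state is a dict: "time": time; "q": joint angles; "joint_vel": joint speeds; "tau": joint torques, N m; "eef_pos": TCP position; "tcp_rot": TCP orientation; "ft_force": force on the tool from outside, world axes, zero at the start; "ft_torque": the same for the moment, N m; "width": finger opening in m.
Only numpy, scipy, OpenCV 4.12 (cv2) and the standard library are available. Lean on these libraries where they do the work, as an engineer would, in place of code of your own. Each camera call takes 0.05 s, during which the arm holds its last target. There are 200 camera calls.

## Working session

There is one attempt and no reset: what is moved stays moved. The work goes in short steps, Python scripts to look and compute and a tool call to move; the robot and the scene stay as the last step left them, time stands still between calls to the robot, and variables do not carry over. Pictures are saved under pics/ and viewed, about 12 in all and at most 16, crops included, and the job is handed in when it is done.

Besides the shell and the picture viewer there is one more tool, called as name(argument=value, ...) on one line, values as JSON. drive_tool: Moves the arm, as the interface text tells. Its arguments: {"type":"object","properties":{"motion":{"type":"array"},"fingers":{"type":"number"},"newtons":{"type":"number"}},"required":["motion"]}

```bash
ls; mkdir -p pics; python3 - <<'E'
from station import monitor,cams
import cv2,numpy as np
for n in ("top","scene"):
    im=cams.snapshot(n); cv2.imwrite(f"pics/{n}0.png",cv2.resize(im[:,:,::-1],None,fx=1.5,fy=1.5,interpolation=cv2.INTER_CUBIC))
    cv2.imwrite(f"pics/{n}_raw.png",im[:,:,::-1])
    print(cams.camera_model(n))
print(cams.camera_model("wrist"))
print(monitor.get_state())
E
```

```text
pics
{'vertical_fov': 43.55359399230278, 'cx': 256.99397646720746, 'cy': 192.30921435682416, 'distortion': array([-0.08369558,  0.        ,  0.        ,  0.        ,  0.        ]), 'rvec': array([ 2.19121657, -2.19777595,  0.06363673]), 'tvec': array([-0.00560455,  0.56584889,  1.11955656])}
{'vertical_fov': 53.44439957796059, 'cx': 252.88186920829094, 'cy': 188.59589915739556, 'distortion': array([0.01451924, 0.        , 0.        , 0.        , 0.        ]), 'rvec': array([ 1.95277646,  1.06857182, -0.57152833]), 'tvec': array([-0.31321547, -0.21862673,  1.32986016])}
{'vertical_fov': 71.80477923334752, 'cx': 251.49822383764405, 'cy': 188.98365191298217, 'distortion': array([-0.00176711,  0.        ,  0.        ,  0.        ,  0.        ]), 'hand_eye': array([[ 3.32578220e-04, -9.68501619e-01, -2.49007036e-01,
         6.86559885e-02],
       [ 9.99999641e-01,  5.16119795e-04, -6.71807347e-04,
         1.13147381e-03],
       [ 7.79163963e-04, -2.49006723e-01,  9.68501443e-01,
        -1.62625286e-01],
       [ 0.00000000e+00,  0.00000000e+00,  0.00000000e+00,
         1.00000000e+00]])}
{'time': 0.1, 'q': array([-5.61163474e+01,  2.20886151e+01,  3.88149011e-01, -2.56093055e-02,
       -6.84100754e+01, -1.48157499e+01]), 'joint_vel': array([-0.04820051, -0.14441696,  0.2754862 ,  0.20600356,  0.00757169,
        0.04485327]), 'tau': array([-1.43771795e-04, -3.91689634e+01,  1.87934768e+01,  4.23194066e+00,
        1.34603822e-02, -7.21355332e-05]), 'eef_pos': array([ 0.20402006, -0.59020512,  0.22154811]), 'tcp_rot': array([[-9.45185887e-01, -3.26531937e-01, -7.30562571e-04],
       [-3.26532742e-01,  9.45184113e-01,  1.83333636e-03],
       [ 9.18732622e-05,  1.97139625e-03, -9.99998053e-01]]), 'ft_force': array([-0.72118198,  0.54550021,  0.16379929]), 'ft_torque': array([ 0.02485729,  0.02906788, -0.03736764]), 'width': 0.08715358783336198}
```

View pics/top0.png

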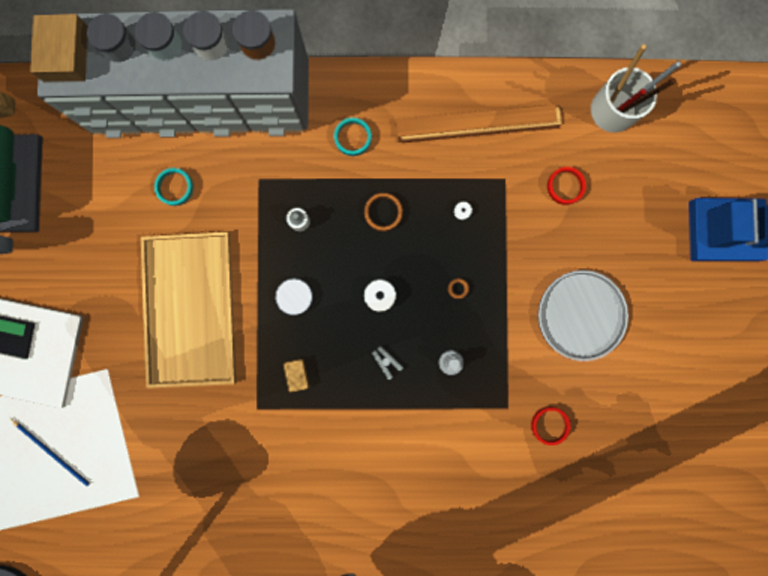

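View pics/scene0.png

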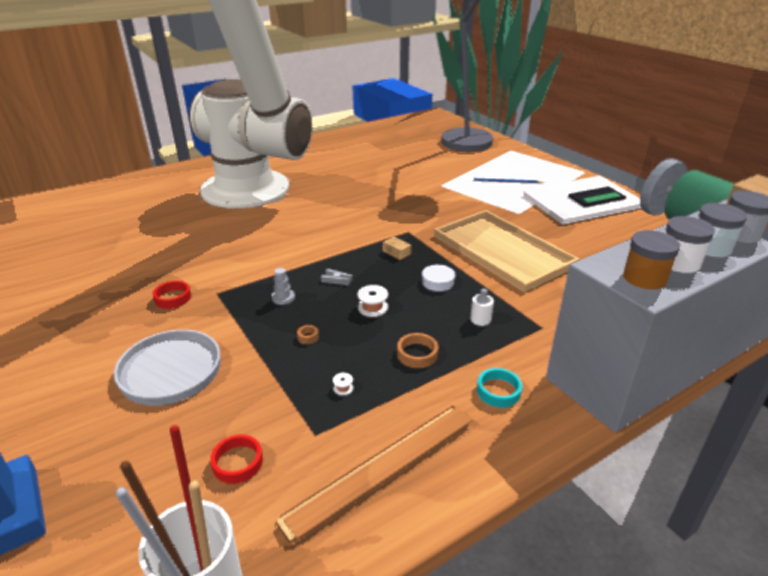

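```bash
cat > h.py <<'E'
import numpy as np,cv2
from station import monitor,cams
from scipy.optimize import least_squares
def K(m): 
    f=192/np.tan(np.radians(m["vertical_fov"]/2)); return np.array([[f,0,m["cx"]],[0,f,m["cy"]],[0,0,1]])
def ext(n,m):
    if n!="wrist": return m["rvec"],m["tvec"]
    s=monitor.get_state(); T=np.eye(4); T[:3,:3]=s["tcp_rot"]; T[:3,3]=s["eef_pos"]
    T=np.linalg.inv(T@m["hand_eye"]); return cv2.Rodrigues(T[:3,:3])[0],T[:3,3]
def proj(n,P,m,e): return cv2.projectPoints(np.float64(P),e[0],e[1],K(m),m["distortion"])[0][:,0]
def back(n,uv,z,m,e):
    u=cv2.undistortPoints(np.float64(uv).reshape(-1,1,2),K(m),m["distortion"])[:,0]
    R=cv2.Rodrigues(np.float64(e[0]))[0]; d=np.c_[u,np.ones(len(u))]@R; c=-R.T@np.ravel(e[1])
    return c+d*((z-c[2])/d[:,2])[:,None]
# silhouettes: (diameter, z) circles
PIECES=dict(bangle=[(60,0),(60,18)],ring=[(32,0),(32,14)],lspool=[(48,0),(48,30)],bottle=[(32,0),(32,40),(25,40),(4,58)],
 mandrel=[(38,0),(38,8),(26,24),(22,40),(18,56)],sspool=[(26,0),(26,18)],tin=[(56,0),(56,20)])
A=np.linspace(0,2*np.pi,60)
def hull(n,p,x,y,m,e,z0=0):
    P=np.vstack([np.c_[x+d/2e3*np.cos(A),y+d/2e3*np.sin(A),np.full(60,z/1e3+z0)] for d,z in PIECES[p]])
    return cv2.convexHull(np.float32(proj(n,P,m,e)))
def cen(c): M=cv2.moments(c); return np.array([M["m10"],M["m01"]])/M["m00"]
E
python3 - <<'E'
from h import *
m=cams.camera_model("top"); e=ext("top",m); im=cv2.imread("pics/top_raw.png")
px=dict(bottle=(298,218),bangle=(383,211),sspool=(462,210),tin=(294,296),lspool=(380,295),ring=(458,288),mandrel=(451,362))
mask=(im.max(2)>60).astype(np.uint8)
mask[:, :174]=0; mask[:,337:]=0; mask[:121]=0; mask[271:]=0
cs=cv2.findContours(mask,cv2.RETR_EXTERNAL,cv2.CHAIN_APPROX_NONE)[0]
for p,(u,v) in px.items():
    c=[c for c in cs if len(c)>8 and np.hypot(*(np.mean(c[:,0],0)-(u/1.5,v/1.5)))<15]
    c=cv2.convexHull(np.vstack(c)).astype(np.float32)
    g=back("top",[cen(c)],.01,m,e)[0][:2]
    r=least_squares(lambda q:cen(hull("top",p,*q,m,e))-cen(c),g,diff_step=1e-3)
    print(p,r.x.round(4),"area",cv2.contourArea(c),cv2.contourArea(hull("top",p,*r.x,m,e)))
print("tray",back("top",np.array([(140,234),(233,231),(239,384),(147,387)])/1.5,.017,m,e).round(3))
print("dish",back("top",np.array([(538,315),(629,315),(583,269),(583,360)])/1.5,.017,m,e).round(3))
c=im[100:280,80:440]; cv2.imwrite("pics/crop.png",cv2.resize(c,(800,400),interpolation=cv2.INTER_CUBIC))
E
```

```text
bottle [0.6764 0.1318] area 188.5 185.64090189582203
bangle [ 0.6897 -0.0029] area 512.5 519.307430624147
sspool [ 0.6914 -0.1299] area 116.5 107.27195226680487
tin [0.5545 0.1387] area 472.0 461.15756117296405
lspool [0.5556 0.0031] area 361.0 336.73867653950583
ring [ 0.5671 -0.1219] area 142.0 150.14788552490063
mandrel [ 0.4493 -0.1095] area 204.5 206.0631450114306
tray [[0.654 0.384 0.017]
 [0.658 0.234 0.017]
 [0.416 0.223 0.017]
 [0.411 0.369 0.017]]
dish [[ 0.523 -0.248  0.017]
 [ 0.522 -0.394  0.017]
 [ 0.596 -0.321  0.017]
 [ 0.452 -0.318  0.017]]
```

View pics/crop.png

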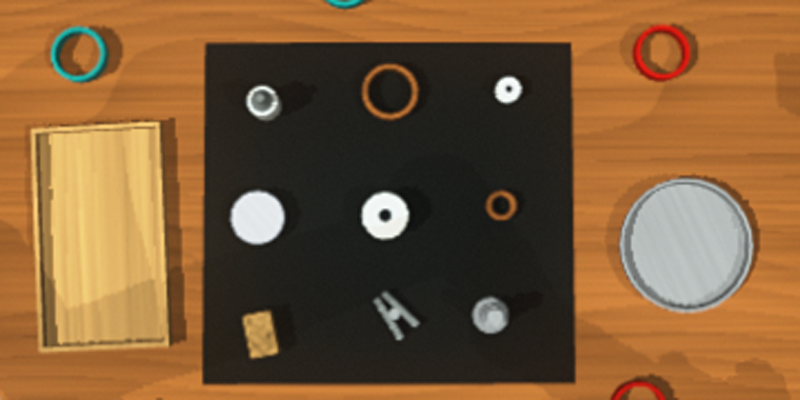

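The brown bangle is at crop pixel (390,91). The look-alikes are turquoise (79,54) and (345,0), and red (662,53) and (638,390). The ring is at (501,205), the large spool at (385,215), the small spool at (508,89), the tin at (257,217), the bottle at (262,101) and the mandrel at (491,315). Silhouette areas match the given sizes, so I'll start with the ring.

drive_tool(motion=[{"x": -16.53,"y": 10.79,"z": 2,"spin": 3.81},{"x": -16.53,"y": 10.79,"z": 2,"spin": 3.81},{"x": -16.53,"y": 10.79,"z": 2,"spin": 3.81},{"x": -16.53,"y": 10.79,"z": 2,"spin": 3.81},{"x": -16.53,"y": 10.79,"z": 2,"spin": 3.81},{"x": -16.53,"y": 10.79,"z": 2,"spin": 3.81},{"x": -16.53,"y": 10.79,"z": 2,"spin": 3.81},{"x": -16.53,"y": 10.79,"z": 2,"spin": 3.81},{"x": -16.53,"y": 10.79,"z": 2,"spin": 3.81},{"x": -16.53,"y": 10.79,"z": 2,"spin": 3.81}], fingers=56, newtons=12)

```text
time: 0.93
eef_pos: [0.456, -0.2645, 0.1804]
tcp_rot: [[-1.0, -0.0, -0.001], [-0.0, 1.0, 0.002], [0.001, 0.002, -1.0]]
ft_force: [0.3, -0.9, 0.1]
width: 0.0562
```

drive_tool(motion=[{"x": -3.7,"y": 4.75},{"x": -3.7,"y": 4.75},{"x": -3.7,"y": 4.75},{"x": -3.7,"y": 4.75},{"x": -3.7,"y": 4.75},{"x": -3.7,"y": 4.75},{"x": -3.7,"y": 4.75},{"x": -3.7,"y": 4.75}])

```text
schema error: expected keys x, y, z, spin
```

```bash
cat > w.py <<'E'
from h import *
P0=dict(bottle=(.6764,.1318),bangle=(.6897,-.0029),sspool=(.6914,-.1299),tin=(.5545,.1387),lspool=(.5556,.0031),ring=(.5671,-.1219),mandrel=(.4493,-.1095))
def look(name,pieces=P0,z0=0):
    m=cams.camera_model("wrist"); e=ext("wrist",m); im=cams.snapshot("wrist")[:,:,::-1].copy()
    for p,q in pieces.items():
        h=hull("wrist",p,*q[:2],m,e,z0)
        if np.abs(h).max()<2000: cv2.polylines(im,[np.int32(h)],True,(0,255,0),1)
    cv2.imwrite(f"pics/{name}.png",cv2.resize(im,None,fx=1.5,fy=1.5))
    return im,m,e
E
python3 - <<'E'
from w import *
look("w1"); print(monitor.get_state()["eef_pos"].round(4))
E
```

```text
[ 0.4599 -0.2603  0.1796]
```

View pics/w1.png

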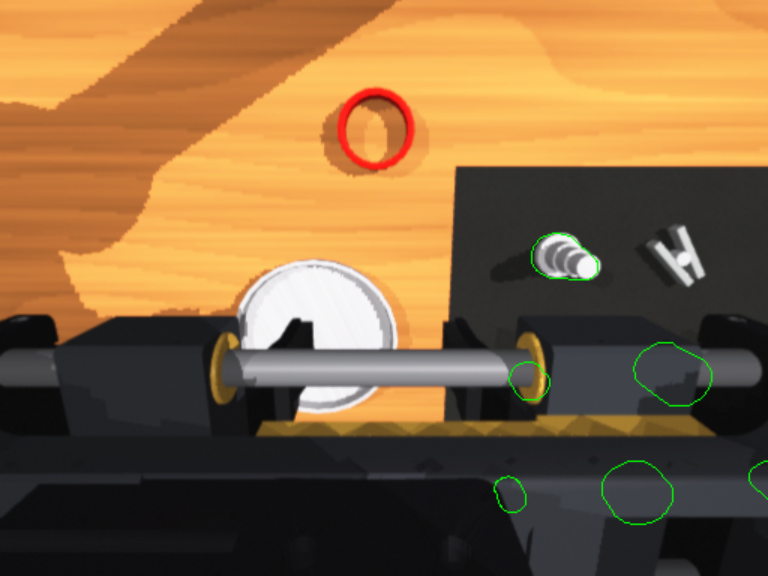

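The wrist view matches the mandrel's predicted outline at (565,257) to about 1–2 px, so the positions hold. Continuing with the ring.

drive_tool(motion=[{"x": -3.57,"y": 4.61,"z": 0,"spin": 0},{"x": -3.57,"y": 4.61,"z": 0,"spin": 0},{"x": -3.57,"y": 4.61,"z": 0,"spin": 0},{"x": -3.57,"y": 4.61,"z": 0,"spin": 0},{"x": -3.57,"y": 4.61,"z": 0,"spin": 0},{"x": -3.57,"y": 4.61,"z": 1,"spin": 0},{"x": -3.57,"y": 4.61,"z": 2.3,"spin": 0},{"x": -3.57,"y": 4.61,"z": 3.6,"spin": 0},{"x": -3.57,"y": 4.61,"z": 4.5,"spin": 0},{"x": -3.57,"y": 4.61,"z": 4.5,"spin": 0}])

```text
time: 1.82
eef_pos: [0.561, -0.1211, 0.0387]
tcp_rot: [[-1.0, -0.004, -0.013], [-0.004, 1.0, 0.004], [0.013, 0.004, -1.0]]
ft_force: [-0.2, 0.3, -0.9]
width: 0.056
```

drive_tool(motion=[{"x": -0.2,"y": -0.02,"z": 0.2,"spin": 0},{"x": -0.2,"y": -0.02,"z": 0.5,"spin": 0},{"x": -0.2,"y": -0.02,"z": 0.8,"spin": 0},{"x": -0.2,"y": -0.02,"z": 1.0,"spin": 0},{"x": -0.2,"y": -0.02,"z": 1.13,"spin": 0},{"x": -0.2,"y": -0.02,"z": 1.13,"spin": 0},{"x": -0.2,"y": -0.02,"z": 1.13,"spin": 0}])

```text
time: 2.4
eef_pos: [0.5668, -0.1216, 0.0051]
tcp_rot: [[-1.0, -0.004, -0.013], [-0.004, 1.0, 0.003], [0.013, 0.004, -1.0]]
ft_force: [0.7, -0.1, -0.5]
width: 0.0562
```

drive_tool(motion=[{"x": 0,"y": 0,"z": 0,"spin": 0},{"x": 0,"y": 0,"z": 0,"spin": 0},{"x": 0,"y": 0,"z": 0,"spin": 0},{"x": 0,"y": 0,"z": 0,"spin": 0},{"x": 0,"y": 0,"z": 0,"spin": 0},{"x": 0,"y": 0,"z": 0,"spin": 0}], fingers=20, newtons=12)

```text
time: 2.9
eef_pos: [0.567, -0.1216, 0.0053]
tcp_rot: [[-1.0, -0.004, -0.012], [-0.004, 1.0, 0.003], [0.012, 0.004, -1.0]]
ft_force: [-0.9, -0.1, 1.2]
width: 0.0318
```

drive_tool(motion=[{"x": 0,"y": 0,"z": -0.6,"spin": 0},{"x": 0,"y": 0,"z": -1.5,"spin": 0},{"x": 0.4,"y": -1.1,"z": -2,"spin": 0},{"x": 0.9,"y": -2.3,"z": -2,"spin": 0},{"x": 1.3,"y": -3.5,"z": -2,"spin": 0},{"x": 1.7,"y": -4.7,"z": -2,"spin": 0},{"x": 2.1,"y": -5.8,"z": -2,"spin": 0},{"x": 2.4,"y": -6.65,"z": -2,"spin": 0},{"x": 2.4,"y": -6.65,"z": -2,"spin": 0},{"x": 2.4,"y": -6.65,"z": -2,"spin": 0}])

```text
time: 3.73
eef_pos: [0.4957, -0.3228, 0.0652]
tcp_rot: [[-1.0, -0.001, -0.013], [-0.001, 1.0, 0.004], [0.013, 0.004, -1.0]]
ft_force: [-0.3, 1.2, -1.0]
width: 0.0317
```

drive_tool(motion=[{"x": 0,"y": 0,"z": 0,"spin": 0},{"x": 0,"y": 0,"z": 0,"spin": 0}])

```text
time: 3.9
eef_pos: [0.4959, -0.322, 0.0651]
tcp_rot: [[-1.0, -0.002, -0.013], [-0.002, 1.0, 0.004], [0.013, 0.004, -1.0]]
ft_force: [-0.5, -0.2, -0.3]
width: 0.0315
```

drive_tool(motion=[{"x": 0,"y": 0,"z": 0.4,"spin": 0},{"x": 0,"y": 0,"z": 0.9,"spin": 0},{"x": 0,"y": 0,"z": 1.3,"spin": 0},{"x": 0,"y": 0,"z": 1.6,"spin": 0},{"x": 0,"y": 0,"z": 1.75,"spin": 0},{"x": 0,"y": 0,"z": 1.82,"spin": 0},{"x": 0,"y": 0,"z": 1.82,"spin": 0},{"x": 0,"y": 0,"z": 1.82,"spin": 0}])

```text
time: 4.57
eef_pos: [0.4959, -0.3218, 0.0111]
tcp_rot: [[-1.0, -0.003, -0.012], [-0.003, 1.0, 0.003], [0.012, 0.003, -1.0]]
ft_force: [0.1, -0.2, -0.4]
width: 0.0316
```

drive_tool(motion=[{"x": 0,"y": 0,"z": 0,"spin": 0},{"x": 0,"y": 0,"z": 0,"spin": 0},{"x": 0,"y": 0,"z": 0,"spin": 0},{"x": 0,"y": 0,"z": 0,"spin": 0}], fingers=46)

```text
time: 4.9
eef_pos: [0.496, -0.3219, 0.0113]
tcp_rot: [[-1.0, -0.002, -0.011], [-0.002, 1.0, 0.003], [0.011, 0.003, -1.0]]
ft_force: [0.4, 0.0, 0.7]
width: 0.0444
```

drive_tool(motion=[{"x": 0,"y": 0,"z": -0.8,"spin": 0},{"x": 0,"y": 0,"z": -2,"spin": 0},{"x": 0,"y": 0,"z": -3,"spin": 0},{"x": 0.3,"y": 1.3,"z": -3,"spin": 0},{"x": 0.6,"y": 2.6,"z": -3,"spin": 0},{"x": 0.9,"y": 3.9,"z": -3,"spin": 0},{"x": 1.2,"y": 5.2,"z": -3,"spin": 0},{"x": 1.4,"y": 6.3,"z": -3,"spin": 0},{"x": 1.57,"y": 7.08,"z": -3,"spin": 0},{"x": 1.57,"y": 7.08,"z": -3,"spin": 0}])

```text
time: 5.73
eef_pos: [0.4482, -0.107, 0.103]
tcp_rot: [[-1.0, -0.007, -0.011], [-0.007, 1.0, 0.004], [0.011, 0.004, -1.0]]
ft_force: [0.5, 0.2, -0.4]
width: 0.0458
```

drive_tool(motion=[{"x": 0,"y": 0,"z": 0,"spin": 0},{"x": 0,"y": 0,"z": 0,"spin": 0}])

```text
time: 5.9
eef_pos: [0.4484, -0.1069, 0.1033]
tcp_rot: [[-1.0, -0.007, -0.01], [-0.007, 1.0, 0.004], [0.01, 0.004, -1.0]]
ft_force: [0.5, -0.8, 0.8]
width: 0.0462
```

drive_tool(motion=[{"x": -0.06,"y": -0.1,"z": 0.5,"spin": 0},{"x": -0.06,"y": -0.1,"z": 1.1,"spin": 0},{"x": -0.06,"y": -0.1,"z": 1.7,"spin": 0},{"x": -0.06,"y": -0.1,"z": 2.2,"spin": 0},{"x": -0.06,"y": -0.1,"z": 2.45,"spin": 0},{"x": -0.06,"y": -0.1,"z": 2.54,"spin": 0},{"x": -0.06,"y": -0.1,"z": 2.54,"spin": 0},{"x": -0.06,"y": -0.1,"z": 2.54,"spin": 0}])

```text
time: 6.57
eef_pos: [0.4501, -0.1099, 0.0275]
tcp_rot: [[-1.0, -0.007, -0.009], [-0.007, 1.0, 0.004], [0.009, 0.004, -1.0]]
ft_force: [0.6, 0.2, 0.0]
width: 0.0459
```

drive_tool(motion=[{"x": 0,"y": 0,"z": 0,"spin": 0},{"x": 0,"y": 0,"z": 0,"spin": 0},{"x": 0,"y": 0,"z": 0,"spin": 0},{"x": 0,"y": 0,"z": 0,"spin": 0},{"x": 0,"y": 0,"z": 0,"spin": 0},{"x": 0,"y": 0,"z": 0,"spin": 0}], fingers=10, newtons=25)

```text
time: 7.07
eef_pos: [0.4503, -0.1098, 0.0278]
tcp_rot: [[-1.0, -0.007, -0.008], [-0.007, 1.0, 0.004], [0.008, 0.004, -1.0]]
ft_force: [-0.2, 0.8, 1.4]
width: 0.0215
```

drive_tool(motion=[{"x": 0,"y": 0,"z": -0.6,"spin": 0},{"x": -0.2,"y": -0.4,"z": -1.5,"spin": 0},{"x": -0.6,"y": -1.4,"z": -1.7,"spin": 0},{"x": -1.1,"y": -2.5,"z": -1.7,"spin": 0},{"x": -1.6,"y": -3.6,"z": -1.7,"spin": 0},{"x": -2.1,"y": -4.7,"z": -1.7,"spin": 0},{"x": -2.6,"y": -5.8,"z": -1.7,"spin": 0},{"x": -3.1,"y": -6.7,"z": -1.7,"spin": 0},{"x": -3.32,"y": -7.04,"z": -1.7,"spin": 0},{"x": -3.32,"y": -7.04,"z": -1.7,"spin": 0}])

```text
time: 7.9
eef_pos: [0.5525, -0.3231, 0.0757]
tcp_rot: [[-1.0, -0.004, -0.009], [-0.004, 1.0, 0.004], [0.009, 0.004, -1.0]]
ft_force: [0.1, -0.2, -2.1]
width: 0.0211
```

drive_tool(motion=[{"x": 0,"y": 0,"z": 0,"spin": 0},{"x": 0,"y": 0,"z": 0,"spin": 0}])

```text
time: 8.07
eef_pos: [0.5515, -0.3225, 0.0747]
tcp_rot: [[-1.0, -0.004, -0.011], [-0.004, 1.0, 0.005], [0.011, 0.005, -1.0]]
ft_force: [0.0, 0.8, -1.3]
width: 0.0211
```

Lower to z ≈ 0.0332 (down 0.0415 is 1.38).

drive_tool(motion=[{"x": 0,"y": 0,"z": 0.3,"spin": 0},{"x": 0,"y": 0,"z": 0.7,"spin": 0},{"x": 0,"y": 0,"z": 1.0,"spin": 0},{"x": 0,"y": 0,"z": 1.2,"spin": 0},{"x": 0,"y": 0,"z": 1.32,"spin": 0},{"x": 0,"y": 0,"z": 1.38,"spin": 0},{"x": 0,"y": 0,"z": 1.38,"spin": 0},{"x": 0,"y": 0,"z": 1.38,"spin": 0}])

```text
time: 8.73
eef_pos: [0.5515, -0.3224, 0.0335]
tcp_rot: [[-1.0, -0.004, -0.01], [-0.004, 1.0, 0.004], [0.01, 0.004, -1.0]]
ft_force: [-0.1, -0.5, -1.3]
width: 0.021
```

drive_tool(motion=[{"x": 0,"y": 0,"z": 0,"spin": 0},{"x": 0,"y": 0,"z": 0,"spin": 0},{"x": 0,"y": 0,"z": 0,"spin": 0}])

```text
time: 8.98
eef_pos: [0.5516, -0.3226, 0.0336]
tcp_rot: [[-1.0, -0.004, -0.009], [-0.004, 1.0, 0.004], [0.009, 0.004, -1.0]]
ft_force: [0.2, 0.7, -1.7]
width: 0.0212
```

drive_tool(motion=[{"x": 0,"y": 0,"z": 0.02,"spin": 0},{"x": 0,"y": 0,"z": 0.02,"spin": 0},{"x": 0,"y": 0,"z": 0.02,"spin": 0},{"x": 0,"y": 0,"z": 0.02,"spin": 0},{"x": 0,"y": 0,"z": 0.02,"spin": 0}], fingers=44)

```text
time: 9.4
eef_pos: [0.5518, -0.3226, 0.0332]
tcp_rot: [[-1.0, -0.004, -0.009], [-0.004, 1.0, 0.004], [0.009, 0.004, -1.0]]
ft_force: [0.4, 0.1, -0.1]
width: 0.0418
```

drive_tool(motion=[{"x": 0,"y": 0,"z": -0.5,"spin": 0},{"x": 0,"y": 0,"z": -1.5,"spin": 0},{"x": 0,"y": 0,"z": -2.6,"spin": 0},{"x": 0,"y": 0,"z": -3,"spin": 0},{"x": 0,"y": 1.2,"z": -3,"spin": 0},{"x": 0,"y": 2.5,"z": -3,"spin": 0},{"x": 0,"y": 3.8,"z": -3,"spin": 0},{"x": 0,"y": 5.1,"z": -3,"spin": 0},{"x": 0,"y": 5.1,"z": -3,"spin": 0},{"x": 0,"y": 5.1,"z": -3,"spin": 0}])

```text
time: 10.23
eef_pos: [0.5524, -0.1681, 0.1245]
tcp_rot: [[-1.0, -0.008, -0.008], [-0.008, 1.0, 0.004], [0.008, 0.004, -1.0]]
ft_force: [-0.0, 0.2, 0.2]
width: 0.0438
```

```bash
python3 - <<'E'
from h import *
im=cams.snapshot("scene"); cv2.imwrite("pics/s2.png",cv2.resize(im[180:310,50:320,::-1],(800,386),interpolation=cv2.INTER_CUBIC))
E
```

```text
(no output)
```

View pics/s2.png

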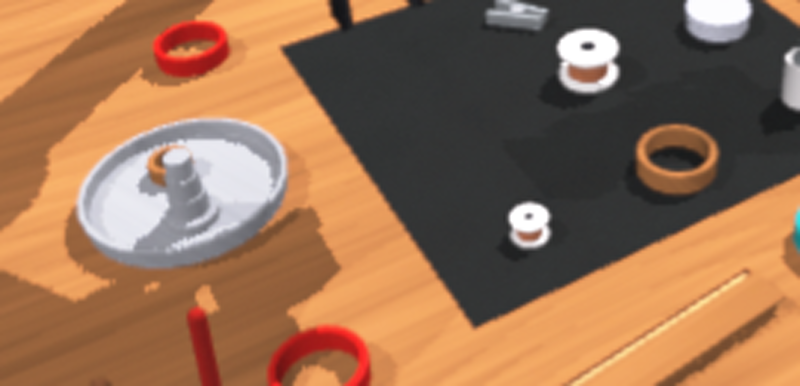

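Picture: the mandrel (185,190) stands upright in the dish and the ring (165,165) lies flat behind it. Next is the bangle.

drive_tool(motion=[{"x": -0.9,"y": 1.0,"z": 0,"spin": 0},{"x": -1.7,"y": 2.0,"z": 0,"spin": 0},{"x": -2.6,"y": 3.0,"z": 0,"spin": 0},{"x": -3.4,"y": 4.0,"z": 0,"spin": 0},{"x": -4.2,"y": 5.0,"z": 0,"spin": 0},{"x": -4.58,"y": 5.5,"z": 0,"spin": 0},{"x": -4.58,"y": 5.5,"z": 1.0,"spin": 0},{"x": -4.58,"y": 5.5,"z": 2.0,"spin": 0},{"x": -4.58,"y": 5.5,"z": 2.4,"spin": 0},{"x": -4.58,"y": 5.5,"z": 2.4,"spin": 0}], fingers=78)

```text
time: 11.12
eef_pos: [0.6856, -0.0051, 0.0473]
tcp_rot: [[-1.0, -0.003, -0.017], [-0.003, 1.0, 0.002], [0.017, 0.002, -1.0]]
ft_force: [-0.5, -0.4, -0.1]
width: 0.0779
```

drive_tool(motion=[{"x": 0,"y": 0,"z": 0,"spin": 0},{"x": 0,"y": 0,"z": 0,"spin": 0},{"x": 0,"y": 0,"z": 0,"spin": 0}])

```text
time: 11.37
eef_pos: [0.6867, -0.0058, 0.049]
tcp_rot: [[-1.0, -0.003, -0.014], [-0.003, 1.0, 0.002], [0.014, 0.002, -1.0]]
ft_force: [-0.9, -0.3, 0.6]
width: 0.0781
```

drive_tool(motion=[{"x": -0.12,"y": 0.1,"z": 0.3,"spin": 0},{"x": -0.12,"y": 0.1,"z": 0.7,"spin": 0},{"x": -0.12,"y": 0.1,"z": 1.1,"spin": 0},{"x": -0.12,"y": 0.1,"z": 1.35,"spin": 0},{"x": -0.12,"y": 0.1,"z": 1.48,"spin": 0},{"x": -0.12,"y": 0.1,"z": 1.48,"spin": 0},{"x": -0.12,"y": 0.1,"z": 1.48,"spin": 0}])

```text
time: 11.95
eef_pos: [0.6896, -0.0027, 0.0041]
tcp_rot: [[-1.0, -0.003, -0.015], [-0.003, 1.0, 0.002], [0.015, 0.002, -1.0]]
ft_force: [-0.3, -0.0, 0.8]
width: 0.0781
```

drive_tool(motion=[{"x": 0,"y": 0,"z": 0,"spin": 0},{"x": 0,"y": 0,"z": 0,"spin": 0},{"x": 0,"y": 0,"z": 0,"spin": 0},{"x": 0,"y": 0,"z": 0,"spin": 0},{"x": 0,"y": 0,"z": 0,"spin": 0}], fingers=50, newtons=12)

```text
time: 12.37
eef_pos: [0.6898, -0.0026, 0.0046]
tcp_rot: [[-1.0, -0.003, -0.014], [-0.003, 1.0, 0.002], [0.014, 0.002, -1.0]]
ft_force: [-0.6, 0.0, 1.4]
width: 0.0599
```

drive_tool(motion=[{"x": 0,"y": 0,"z": -0.5,"spin": 0},{"x": 0,"y": 0,"z": -1.3,"spin": 0},{"x": 0,"y": 0,"z": -2.2,"spin": 0},{"x": 0.4,"y": 0.5,"z": -2.5,"spin": 0},{"x": 1.0,"y": 1.3,"z": -2.5,"spin": 0},{"x": 1.6,"y": 2.2,"z": -2.5,"spin": 0},{"x": 2.3,"y": 3.1,"z": -2.5,"spin": 0},{"x": 2.9,"y": 3.8,"z": -2.5,"spin": 0},{"x": 3.0,"y": 4.0,"z": -2.5,"spin": 0},{"x": 3.0,"y": 4.0,"z": -2.5,"spin": 0}])

```text
time: 13.2
eef_pos: [0.5997, 0.1186, 0.0817]
tcp_rot: [[-1.0, -0.006, -0.013], [-0.006, 1.0, 0.002], [0.013, 0.003, -1.0]]
ft_force: [0.2, -0.4, 0.1]
width: 0.0604
```

drive_tool(motion=[{"x": 0.4,"y": 0.5,"z": 0,"spin": 0},{"x": 1.0,"y": 1.3,"z": 0,"spin": 0},{"x": 1.7,"y": 2.3,"z": 0,"spin": 0},{"x": 2.4,"y": 3.2,"z": 0,"spin": 0},{"x": 3.1,"y": 4.1,"z": 0,"spin": 0},{"x": 3.8,"y": 5.1,"z": 0,"spin": 0},{"x": 4.3,"y": 5.8,"z": 0,"spin": 0},{"x": 4.5,"y": 6.0,"z": 0,"spin": 0},{"x": 4.5,"y": 6.0,"z": 0,"spin": 0},{"x": 4.5,"y": 6.0,"z": 0,"spin": 0}])

```text
time: 14.03
eef_pos: [0.4643, 0.2973, 0.0839]
tcp_rot: [[-1.0, -0.006, -0.013], [-0.006, 1.0, 0.002], [0.013, 0.002, -1.0]]
ft_force: [0.6, 1.0, -0.6]
width: 0.0603
```

drive_tool(motion=[{"x": 0,"y": 0,"z": 0,"spin": 0},{"x": 0,"y": 0,"z": 0,"spin": 0}])

```text
time: 14.2
eef_pos: [0.4654, 0.296, 0.0838]
tcp_rot: [[-1.0, -0.004, -0.013], [-0.004, 1.0, 0.002], [0.013, 0.002, -1.0]]
ft_force: [0.6, 0.1, 0.3]
width: 0.06
```

drive_tool(motion=[{"x": 0,"y": 0.08,"z": 0.5,"spin": 0},{"x": 0,"y": 0.08,"z": 1.1,"spin": 0},{"x": 0,"y": 0.08,"z": 1.7,"spin": 0},{"x": 0,"y": 0.08,"z": 2.1,"spin": 0},{"x": 0,"y": 0.08,"z": 2.35,"spin": 0},{"x": 0,"y": 0.08,"z": 2.46,"spin": 0},{"x": 0,"y": 0.08,"z": 2.46,"spin": 0},{"x": 0,"y": 0.08,"z": 2.46,"spin": 0}])

```text
time: 14.87
eef_pos: [0.4651, 0.2984, 0.0104]
tcp_rot: [[-1.0, -0.003, -0.012], [-0.003, 1.0, 0.003], [0.012, 0.003, -1.0]]
ft_force: [-0.1, 0.3, 0.2]
width: 0.0603
```

drive_tool(motion=[{"x": 0,"y": 0,"z": 0,"spin": 0},{"x": 0,"y": 0,"z": 0,"spin": 0},{"x": 0,"y": 0,"z": 0,"spin": 0},{"x": 0,"y": 0,"z": 0,"spin": 0},{"x": 0,"y": 0,"z": 0,"spin": 0}], fingers=70)

```text
time: 15.28
eef_pos: [0.4652, 0.2986, 0.0106]
tcp_rot: [[-1.0, -0.003, -0.012], [-0.003, 1.0, 0.003], [0.012, 0.003, -1.0]]
ft_force: [-0.0, 0.3, -0.2]
width: 0.0697
```

drive_tool(motion=[{"x": 0,"y": 0,"z": -0.6,"spin": 0},{"x": 0,"y": 0,"z": -1.7,"spin": 0},{"x": 0,"y": 0,"z": -2.6,"spin": 0},{"x": -0.3,"y": -1.0,"z": -2.6,"spin": 0},{"x": -0.7,"y": -2.3,"z": -2.6,"spin": 0},{"x": -1.1,"y": -3.6,"z": -2.6,"spin": 0},{"x": -1.5,"y": -4.9,"z": -2.6,"spin": 0},{"x": -1.8,"y": -5.9,"z": -2.6,"spin": 0},{"x": -1.8,"y": -5.9,"z": -2.6,"spin": 0},{"x": -1.8,"y": -5.9,"z": -2.6,"spin": 0}])

```text
time: 16.12
eef_pos: [0.5209, 0.12, 0.0874]
tcp_rot: [[-1.0, 0.0, -0.012], [0.0, 1.0, 0.003], [0.012, 0.003, -1.0]]
ft_force: [-0.1, 0.6, 0.6]
width: 0.07
```

drive_tool(motion=[{"x": -0.3,"y": -0.9,"z": 0,"spin": 0},{"x": -0.7,"y": -2.2,"z": 0,"spin": 0},{"x": -1.1,"y": -3.4,"z": 0,"spin": 0},{"x": -1.2,"y": -3.95,"z": 0,"spin": 0},{"x": -1.2,"y": -3.95,"z": 0.5,"spin": 0},{"x": -1.2,"y": -3.95,"z": 0.7,"spin": 0},{"x": -1.2,"y": -3.95,"z": 0.7,"spin": 0},{"x": -1.2,"y": -3.95,"z": 0.7,"spin": 0}])

```text
time: 16.78
eef_pos: [0.5564, 0.0026, 0.0653]
tcp_rot: [[-1.0, -0.002, -0.013], [-0.002, 1.0, 0.003], [0.013, 0.003, -1.0]]
ft_force: [0.7, 1.0, 0.3]
width: 0.0701
```

drive_tool(motion=[{"x": 0,"y": 0,"z": 0.4,"spin": 0},{"x": 0,"y": 0,"z": 0.9,"spin": 0},{"x": 0,"y": 0,"z": 1.4,"spin": 0},{"x": 0,"y": 0,"z": 1.8,"spin": 0},{"x": 0,"y": 0,"z": 2.0,"spin": 0},{"x": 0,"y": 0,"z": 2.06,"spin": 0},{"x": 0,"y": 0,"z": 2.06,"spin": 0},{"x": 0,"y": 0,"z": 2.06,"spin": 0}])

```text
time: 17.45
eef_pos: [0.5563, 0.0033, 0.0043]
tcp_rot: [[-1.0, -0.003, -0.011], [-0.003, 1.0, 0.003], [0.011, 0.003, -1.0]]
ft_force: [0.1, 0.6, -0.3]
width: 0.0701
```

drive_tool(motion=[{"x": 0,"y": 0,"z": 0,"spin": 0},{"x": 0,"y": 0,"z": 0,"spin": 0},{"x": 0,"y": 0,"z": 0,"spin": 0},{"x": 0,"y": 0,"z": 0,"spin": 0},{"x": 0,"y": 0,"z": 0,"spin": 0},{"x": 0,"y": 0,"z": 0,"spin": 0}], fingers=38, newtons=20)

```text
time: 17.95
eef_pos: [0.5565, 0.0032, 0.0046]
tcp_rot: [[-1.0, -0.003, -0.011], [-0.003, 1.0, 0.003], [0.011, 0.003, -1.0]]
ft_force: [0.1, -1.5, 1.7]
width: 0.0442
```

Width reads 44 mm against a 48 mm flange, so I'll look before lifting.

drive_tool(motion=[{"x": 0,"y": 0,"z": 0,"spin": 0},{"x": 0,"y": 0,"z": 0,"spin": 0}])

```text
time: 18.12
eef_pos: [0.5565, 0.0031, 0.0047]
tcp_rot: [[-1.0, -0.003, -0.011], [-0.003, 1.0, 0.003], [0.011, 0.003, -1.0]]
ft_force: [-0.6, -0.2, 1.1]
width: 0.0443
```

```bash
python3 - <<'E'
from h import *
im=cams.snapshot("scene"); cv2.imwrite("pics/s3.png",cv2.resize(im[130:270,190:390,::-1],(800,560),interpolation=cv2.INTER_CUBIC))
E
```

```text
(no output)
```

View pics/s3.png

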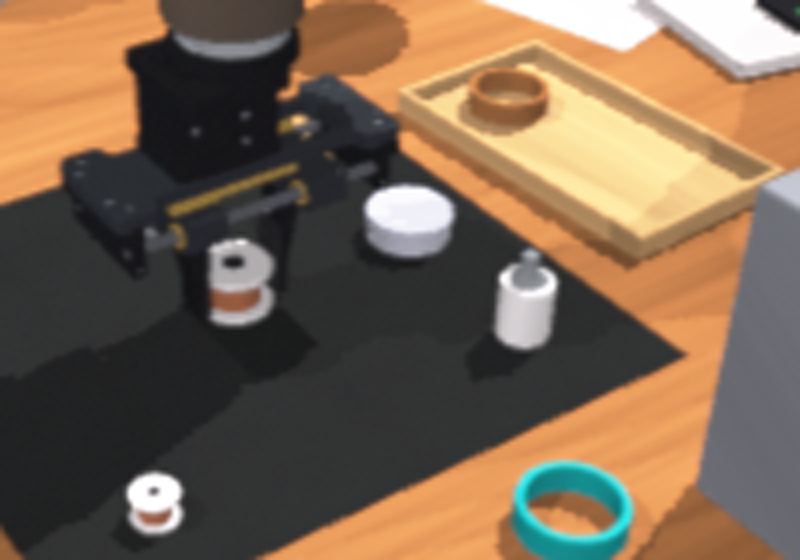

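The spool sits upright between the fingers (240,285), and the bangle lies flat in the tray (508,97). Lifting.

drive_tool(motion=[{"x": 0,"y": 0,"z": -0.3,"spin": 0},{"x": 0,"y": 0,"z": -0.8,"spin": 0},{"x": 0,"y": 0,"z": -1.4,"spin": 0},{"x": 0,"y": 0,"z": -2.0,"spin": 0},{"x": 0,"y": 0,"z": -2.2,"spin": 0},{"x": 0,"y": 0,"z": -2.2,"spin": 0},{"x": 0,"y": 0,"z": -2.2,"spin": 0}])

```text
time: 18.75
eef_pos: [0.5568, 0.003, 0.0705]
tcp_rot: [[-1.0, -0.003, -0.011], [-0.003, 1.0, 0.003], [0.011, 0.003, -1.0]]
ft_force: [0.4, 0.2, -1.6]
width: 0.0444
```

```bash
python3 - <<'E'
from h import *
im=cams.snapshot("scene"); cv2.imwrite("pics/s4.png",cv2.resize(im[130:270,190:330,::-1],(560,560),interpolation=cv2.INTER_CUBIC))
E
```

```text
(no output)
```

View pics/s4.png

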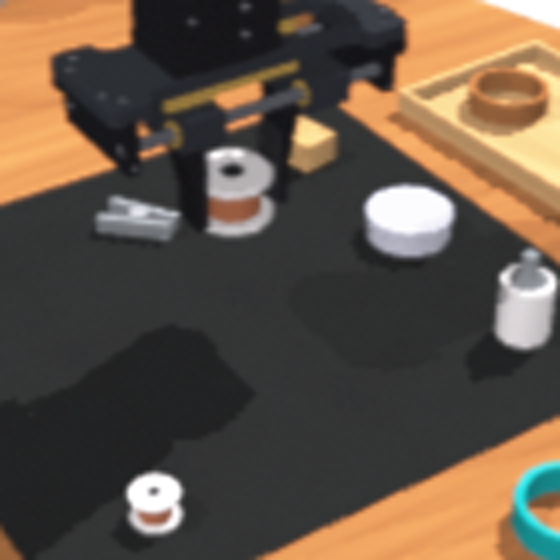

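The spool is lifted and still upright (238,190). Carrying it to the tray.

drive_tool(motion=[{"x": 0,"y": 0.4,"z": 0,"spin": 0},{"x": 0.1,"y": 1.2,"z": 0,"spin": 0},{"x": 0.2,"y": 2.2,"z": 0,"spin": 0},{"x": 0.3,"y": 3.2,"z": 0,"spin": 0},{"x": 0.4,"y": 4.2,"z": 0,"spin": 0},{"x": 0.5,"y": 5.2,"z": 0,"spin": 0},{"x": 0.5,"y": 5.8,"z": 0,"spin": 0},{"x": 0.5,"y": 6,"z": 0,"spin": 0},{"x": 0.5,"y": 6,"z": 0,"spin": 0}])

```text
time: 19.55
eef_pos: [0.5402, 0.1845, 0.0693]
tcp_rot: [[-1.0, -0.005, -0.014], [-0.005, 1.0, 0.002], [0.014, 0.002, -1.0]]
ft_force: [0.6, -0.1, -0.6]
width: 0.0438
```

drive_tool(motion=[{"x": 0.1,"y": 0.4,"z": 0,"spin": 0},{"x": 0.2,"y": 1.2,"z": 0,"spin": 0},{"x": 0.3,"y": 2.2,"z": 0,"spin": 0},{"x": 0.4,"y": 3.2,"z": 0,"spin": 0},{"x": 0.4,"y": 3.8,"z": 0,"spin": 0},{"x": 0.4,"y": 4,"z": 0,"spin": 0},{"x": 0.4,"y": 4,"z": 0,"spin": 0},{"x": 0.4,"y": 4,"z": 0,"spin": 0}])

```text
time: 20.22
eef_pos: [0.5272, 0.3034, 0.0692]
tcp_rot: [[-1.0, -0.004, -0.016], [-0.004, 1.0, 0.001], [0.016, 0.001, -1.0]]
ft_force: [0.2, -0.4, -1.6]
width: 0.0445
```

```bash
python3 - <<'E'
from h import *
im=cams.snapshot("scene"); cv2.imwrite("pics/s5.png",cv2.resize(im[80:220,250:400,::-1],(600,560),interpolation=cv2.INTER_CUBIC))
im=cams.snapshot("top"); cv2.imwrite("pics/t5.png",cv2.resize(im[130:270,80:340,::-1],(780,420),interpolation=cv2.INTER_CUBIC))
E
```

View pics/s5.png

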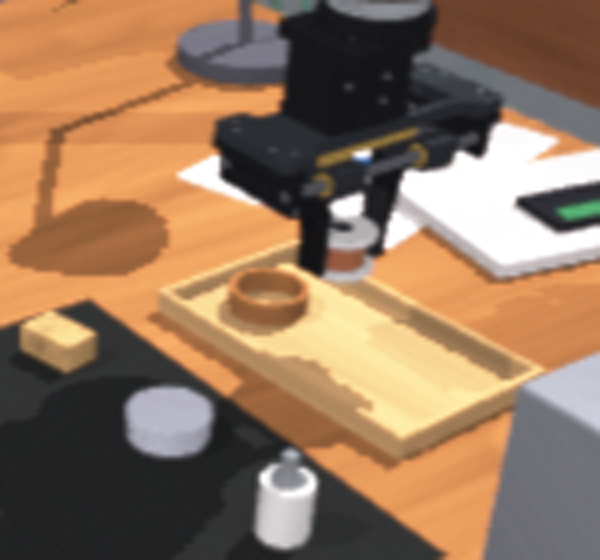

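Upright over the tray. Lowering it.

drive_tool(motion=[{"x": -0.2,"y": 0,"z": 0.2,"spin": 0},{"x": -0.35,"y": 0,"z": 0.6,"spin": 0},{"x": -0.35,"y": 0,"z": 1.1,"spin": 0},{"x": -0.35,"y": 0,"z": 1.5,"spin": 0},{"x": -0.35,"y": 0,"z": 1.8,"spin": 0},{"x": -0.35,"y": 0,"z": 1.9,"spin": 0},{"x": -0.35,"y": 0,"z": 1.97,"spin": 0},{"x": -0.35,"y": 0,"z": 1.97,"spin": 0},{"x": -0.35,"y": 0,"z": 1.97,"spin": 0}])

```text
time: 21.07
eef_pos: [0.5376, 0.3035, 0.0106]
tcp_rot: [[-1.0, -0.004, -0.014], [-0.004, 1.0, 0.002], [0.014, 0.002, -1.0]]
ft_force: [-0.3, 0.6, -1.2]
width: 0.0445
```

drive_tool(motion=[{"x": 0,"y": 0,"z": 0,"spin": 0},{"x": 0,"y": 0,"z": 0,"spin": 0},{"x": 0,"y": 0,"z": 0,"spin": 0},{"x": 0,"y": 0,"z": 0,"spin": 0},{"x": 0,"y": 0,"z": 0,"spin": 0}], fingers=62)

```text
time: 21.48
eef_pos: [0.5378, 0.3035, 0.0109]
tcp_rot: [[-1.0, -0.004, -0.013], [-0.004, 1.0, 0.002], [0.013, 0.002, -1.0]]
ft_force: [0.2, -1.7, 0.2]
width: 0.0615
```

drive_tool(motion=[{"x": 0,"y": 0,"z": -0.5,"spin": 0},{"x": 0,"y": 0,"z": -1.7,"spin": 0},{"x": 0,"y": 0,"z": -3.0,"spin": 0},{"x": -0.7,"y": -0.9,"z": -3.2,"spin": 0},{"x": -1.6,"y": -2.0,"z": -3.2,"spin": 0},{"x": -2.5,"y": -3.1,"z": -3.2,"spin": 0},{"x": -3.4,"y": -4.2,"z": -3.2,"spin": 0},{"x": -4.2,"y": -5.2,"z": -3.2,"spin": 0},{"x": -4.62,"y": -5.72,"z": -3.2,"spin": 0},{"x": -4.62,"y": -5.72,"z": -3.2,"spin": 0}])

```text
time: 22.32
eef_pos: [0.6808, 0.1282, 0.1041]
tcp_rot: [[-1.0, 0.001, -0.012], [0.001, 1.0, 0.002], [0.012, 0.002, -1.0]]
ft_force: [0.3, 0.9, -0.8]
width: 0.062
```

drive_tool(motion=[{"x": 0,"y": 0,"z": 0,"spin": 0},{"x": 0,"y": 0,"z": 0,"spin": 0}], fingers=52)

```text
time: 22.48
eef_pos: [0.6807, 0.128, 0.1039]
tcp_rot: [[-1.0, 0.002, -0.013], [0.002, 1.0, 0.002], [0.013, 0.002, -1.0]]
ft_force: [0.7, 0.5, -0.0]
width: 0.0555
```

```bash
python3 - <<'E'
from h import *
im=cams.snapshot("top"); cv2.imwrite("pics/t6.png",cv2.resize(im[130:270,80:340,::-1],(780,420),interpolation=cv2.INTER_CUBIC))
m=cams.camera_model("top"); e=ext("top",m)
a=im[150:262,95:160].astype(int); mask=((a.min(2)>165)&(a.max(2)-a.min(2)<40)).astype(np.uint8)
for c in cv2.findContours(mask,cv2.RETR_EXTERNAL,cv2.CHAIN_APPROX_NONE)[0]:
    if cv2.contourArea(c)>60: print(cv2.contourArea(c),back("top",[cen(c)+(95,150)],.035,m,e).round(4))
E
```

```text
138.0 [[0.429  0.3632 0.035 ]]
204.0 [[0.5328 0.2939 0.035 ]]
```

View pics/t6.png

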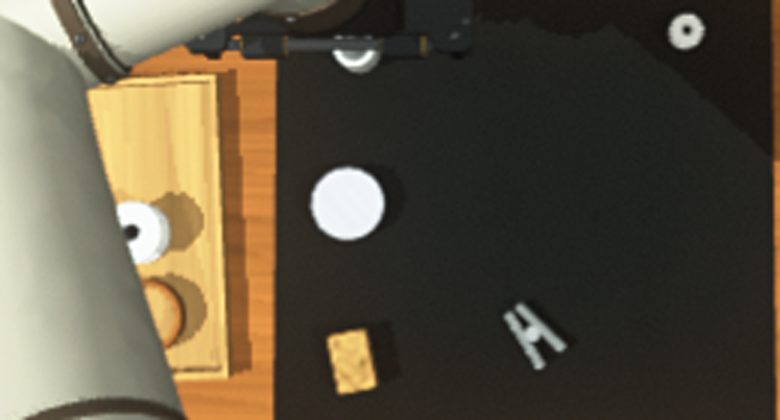

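The spool's hub (132,231) and the bangle (160,315) sit apart and flat in the tray. The bottle is next.

drive_tool(motion=[{"x": 0.1,"y": 0.12,"z": 0,"spin": 0},{"x": 0.1,"y": 0.12,"z": 0.3,"spin": 0},{"x": 0.1,"y": 0.12,"z": 0.8,"spin": 0},{"x": 0.1,"y": 0.12,"z": 1.4,"spin": 0},{"x": 0.1,"y": 0.12,"z": 2.0,"spin": 0},{"x": 0.1,"y": 0.12,"z": 2.6,"spin": 0},{"x": 0.1,"y": 0.12,"z": 2.95,"spin": 0},{"x": 0.1,"y": 0.12,"z": 3.06,"spin": 0},{"x": 0.1,"y": 0.12,"z": 3.06,"spin": 0},{"x": 0.1,"y": 0.12,"z": 3.06,"spin": 0}])

```text
time: 23.37
eef_pos: [0.6767, 0.1331, 0.0131]
tcp_rot: [[-1.0, 0.0, -0.011], [0.0, 1.0, 0.002], [0.011, 0.002, -1.0]]
ft_force: [-0.1, 0.3, 0.7]
width: 0.0521
```

drive_tool(motion=[{"x": 0,"y": 0,"z": 0,"spin": 0},{"x": 0,"y": 0,"z": 0,"spin": 0},{"x": 0,"y": 0,"z": 0,"spin": 0},{"x": 0,"y": 0,"z": 0,"spin": 0},{"x": 0,"y": 0,"z": 0,"spin": 0},{"x": 0,"y": 0,"z": 0,"spin": 0}], fingers=20, newtons=12)

```text
time: 23.87
eef_pos: [0.677, 0.1331, 0.0138]
tcp_rot: [[-1.0, 0.0, -0.01], [0.0, 1.0, 0.003], [0.01, 0.003, -1.0]]
ft_force: [-1.3, 0.5, 3.2]
width: 0.0317
```

drive_tool(motion=[{"x": 0,"y": 0,"z": -0.5,"spin": 0},{"x": 0,"y": 0,"z": -1.2,"spin": 0},{"x": 0.1,"y": 0.3,"z": -1.8,"spin": 0},{"x": 0.5,"y": 1.1,"z": -1.9,"spin": 0},{"x": 0.9,"y": 2.1,"z": -1.9,"spin": 0},{"x": 1.3,"y": 3.2,"z": -1.9,"spin": 0},{"x": 1.8,"y": 4.3,"z": -1.9,"spin": 0},{"x": 2.2,"y": 5.3,"z": -1.9,"spin": 0},{"x": 2.4,"y": 5.77,"z": -1.9,"spin": 0},{"x": 2.4,"y": 5.77,"z": -1.9,"spin": 0}])

```text
time: 24.7
eef_pos: [0.6042, 0.3094, 0.0718]
tcp_rot: [[-1.0, -0.004, -0.01], [-0.004, 1.0, 0.003], [0.01, 0.003, -1.0]]
ft_force: [-0.0, -0.3, -1.3]
width: 0.0317
```

drive_tool(motion=[{"x": 0,"y": 0,"z": 0,"spin": 0},{"x": 0,"y": 0,"z": 0,"spin": 0}])

```text
time: 24.87
eef_pos: [0.6042, 0.309, 0.0715]
tcp_rot: [[-1.0, -0.004, -0.011], [-0.004, 1.0, 0.003], [0.011, 0.003, -1.0]]
ft_force: [0.0, -0.4, -0.5]
width: 0.0318
```

drive_tool(motion=[{"x": 0,"y": 0,"z": 0.3,"spin": 0},{"x": 0,"y": 0,"z": 0.7,"spin": 0},{"x": 0,"y": 0,"z": 1.1,"spin": 0},{"x": 0,"y": 0,"z": 1.4,"spin": 0},{"x": 0,"y": 0,"z": 1.62,"spin": 0},{"x": 0,"y": 0,"z": 1.73,"spin": 0},{"x": 0,"y": 0,"z": 1.73,"spin": 0},{"x": 0,"y": 0,"z": 1.73,"spin": 0}])

```text
time: 25.53
eef_pos: [0.6038, 0.3092, 0.0193]
tcp_rot: [[-1.0, -0.004, -0.011], [-0.004, 1.0, 0.003], [0.011, 0.003, -1.0]]
ft_force: [-0.1, -0.6, -0.5]
width: 0.0317
```

drive_tool(motion=[{"x": 0,"y": 0,"z": 0,"spin": 0},{"x": 0,"y": 0,"z": 0,"spin": 0},{"x": 0,"y": 0,"z": 0,"spin": 0},{"x": 0,"y": 0,"z": 0,"spin": 0},{"x": 0,"y": 0,"z": 0,"spin": 0}], fingers=48)

```text
time: 25.95
eef_pos: [0.6039, 0.3092, 0.0195]
tcp_rot: [[-1.0, -0.004, -0.01], [-0.004, 1.0, 0.003], [0.01, 0.003, -1.0]]
ft_force: [-0.9, -0.5, 0.4]
width: 0.0471
```

drive_tool(motion=[{"x": 0,"y": 0,"z": -0.5,"spin": 0},{"x": 0,"y": 0,"z": -1.5,"spin": 0},{"x": 0,"y": 0,"z": -2.7,"spin": 0},{"x": 0,"y": 0,"z": -3.9,"spin": 0},{"x": 0,"y": 0,"z": -5,"spin": 0},{"x": 0,"y": 0,"z": -5,"spin": 0},{"x": 0,"y": 0,"z": -5,"spin": 0}])

```text
time: 26.53
eef_pos: [0.6065, 0.3096, 0.1727]
tcp_rot: [[-1.0, -0.004, -0.006], [-0.004, 1.0, 0.007], [0.005, 0.007, -1.0]]
ft_force: [-0.7, -0.2, 0.1]
width: 0.048
```

drive_tool(motion=[{"x": 0,"y": -1.2,"z": 0,"spin": 0},{"x": 0,"y": -2.5,"z": 0,"spin": 0},{"x": 0,"y": -3.8,"z": 0,"spin": 0},{"x": 0,"y": -5.1,"z": 0,"spin": 0},{"x": 0,"y": -6.4,"z": 0,"spin": 0},{"x": 0,"y": -7.7,"z": 0,"spin": 0},{"x": 0,"y": -9,"z": 0,"spin": 0},{"x": 0,"y": -10,"z": 0,"spin": 0},{"x": 0,"y": -10,"z": 0,"spin": 0}])

```text
time: 27.28
eef_pos: [0.6061, 0.0046, 0.1689]
tcp_rot: [[-1.0, 0.002, -0.01], [0.001, 1.0, 0.006], [0.01, 0.006, -1.0]]
ft_force: [-0.7, -0.1, 0.4]
width: 0.0479
```

```bash
python3 - <<'E'
from h import *
im=cams.snapshot("top"); cv2.imwrite("pics/t7.png",cv2.resize(im[100:280,80:440,::-1],(800,400),interpolation=cv2.INTER_CUBIC))
im=cams.snapshot("scene"); cv2.imwrite("pics/s7.png",cv2.resize(im[130:290,50:400,::-1],(800,366),interpolation=cv2.INTER_CUBIC))
E
```

```text
(no output)
```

View pics/t7.png

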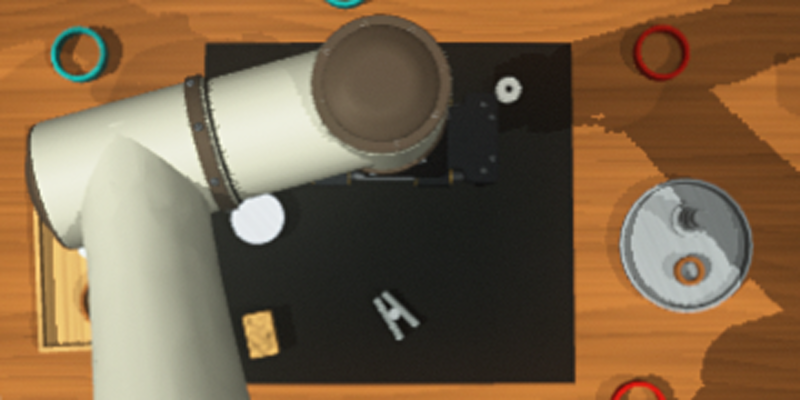

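View pics/s7.png

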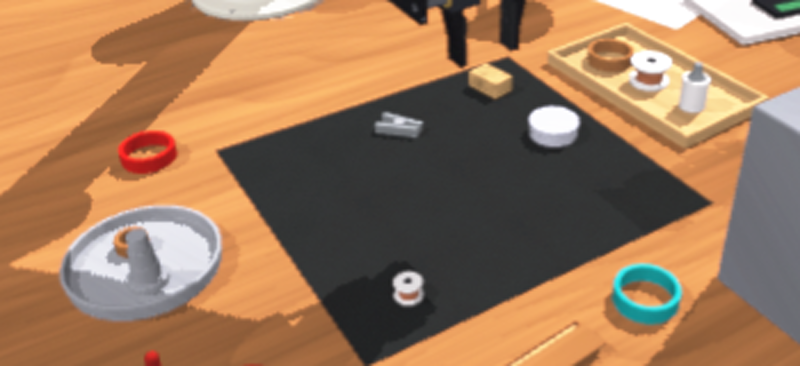

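The scene view shows the bangle (610,52), spool (652,70) and bottle (694,88) upright and apart in the tray. The ring and mandrel are upright in the dish, and the small spool and tin haven't moved. Handing in.

```bash
python3 -c "
from station import order;print(order.sign_off())"
```

```text
the job is handed in; nothing more can be done
None
```

Both kits are made up and the job is handed in at about 27 s of the 104 s allowed. The bangle, large spool and glue bottle are in the oblong tray. The ring and mandrel are in the round dish.

**Last checks:** in the final scene picture all five pieces stand upright, flat and apart, inside the rims. The small spool and tin are where they started, and the gripper was clear at about z = 0.17 m. Nothing was dropped, and the wrist forces read at the end of each move stayed within a few newtons.

**Disagreements and gaps:**
- **Spool width:** the fingers read about 44 mm on the large spool's 48 mm flange, and I did not find out why. Pictures showed it upright between the fingers and standing flat in the tray after release.
- **Bottle position:** the arm hid much of the oblong tray in the last top view. I judged the bottle's final position from the scene camera and the tool position, and did not measure it from the top.

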